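Index the bench magnifier over the pressed sprig

TASK

Bring the bench magnifier's lens over the card with the pressed sprig: pull the spring ring on its arm straight up until the pin is out of its notch, swing the arm to the next notch on that side, and let the ring go so that the pin springs fully home there. Feel for the notch and never force the pin sideways against the plate; do not touch the card or the paper packet, and leave everything else on the table where it is.

Things in the scene. Friction and masses are not known exactly. Their poses are not given: they have to be found in the camera images.
- magnifier: Fixed grey round foot (144 mm wide) of the bench magnifier. Origin on the table on the arm's upright pivot axis; x axis along the arm when the arm joint reads 0; z up. A level steel index plate lies round the pivot, its top 70 mm above the table; nothing at the pivot is higher than 104 mm. Notches are 10.5 mm wide, the pin 8 mm; between notches the plate is flat.
- lens_arm (a joint): Angle (rad) of the swing arm about the pivot, positive counter-clockwise from above, stops at -0.88 and 0.88. Starts near 0, locked in the middle notch. One more notch lies on either side, on index stops clamped by hand: its middle is somewhere from 0.45 to 0.77 rad (or -0.45 to -0.77) and no pose tells where. Friction (0.1 N m) holds the arm where it is left.
- pull_ring (a joint): How far the ring is pulled up (m): 0 with the pin fully home in a notch, about 0.0075 with the round pin end resting on the flat of the plate, 0.014 at its upper stop. A spring pulls it down: 5 N at 0, 7 N at 0.014.
- ring_centre (a point): Centre of the steel pull ring, upright on the arm 95 mm from the pivot axis, 132 mm above the table when home. An eight-sided loop in the plane of pivot and lens, 37 mm outside, 23 mm inside, 10 mm thick across the arm: grip its flat sides from above, closing square to the arm. Pushing it sideways swings the arm, also with fingers loose round it. Frame: x along the arm to the lens, z up.
- index_pin: The shank of the 8 mm steel pin under the ring, moving with it; origin at the ring's centre. Its round nose is 7.5 mm below the plate's top when home. In a notch the shank bears sideways on the notch's walls: more than 12 N there harms them. Swinging the arm with the nose sliding on the flat takes only about 3 N at the ring.
- lens_centre (a point): Centre of the round lens at the arm's end, 240 mm from the pivot, 90 mm above the table; frame 111 mm across, 82 to 98 mm high. The arm's top is 96 mm above the table, a collar under the ring reaches 105 mm.
- specimen_card: White card 110 x 76 x 4 mm with a brown pressed sprig of several leaves, fixed to the table about 240 mm from the pivot, about 0.61 rad to one side or the other of the arm's start. Origin under its middle.
- paper_packet: Cream folded paper packet 100 x 66 x 8 mm without any leaves, fixed to the table on the other side. Origin under its middle.
- brass_weight: Loose brass weight, 38 mm wide, 48 mm high, standing between the card and the packet. Origin under its middle.
- tape_roll: Loose tape roll, 72 mm wide, 20 mm high, beside the foot. Origin under its middle.
- glue_bottle: Loose white glue bottle, 40 mm wide, 105 mm high, beside the foot. Origin under its middle.
- brush: Loose brush lying on the table.
- spatula: Loose spatula lying on the table.
- clip_box: Loose cardboard box 110 x 80 x 35 mm.
- pencil_cup: Loose white cup 72 mm wide, 95 mm high.
There are look-alikes about, which are no part of the job. Leave any purple or turquoise look-alike of the specimen_card alone.

How it is judged (in metres and radians):
On the way, in this order (a step that is already met when the one before it is completed fails the run):
1. the ring is pulled up clear of the middle notch with the arm still there (value of joint pull_ring above 0.0078 m and value of joint lens_arm between -0.15 and 0.15 rad), for 0.1 s.
2. the arm is swung away from the middle notch, pin out (value of joint pull_ring above 0.005 m and (value of joint lens_arm above 0.2 rad or value of joint lens_arm below -0.2 rad)), for 0.1 s.
3. the pin has sprung home in the next notch (value of joint pull_ring below 0.002 m and (value of joint lens_arm above 0.4 rad or value of joint lens_arm below -0.4 rad)), for 0.2 s.
At the end, for the whole second after the job is handed in: The pin is home in the side notch on the sprig card's side (ring within 2 mm of fully down, arm 0.40 to 0.82 rad from the middle), the lens centre is within 60 mm horizontally of the card's middle, and the arm is at rest (all of step 3 and value of joint lens_arm between -0.82 and 0.82 rad and horizontal distance between lens_centre and specimen_card below 0.06 m and velocity of joint lens_arm between -0.05 and 0.05 rad/s); the robot touches nothing.
It fails at once if the index pin is forced sideways against a notch wall with more than 12 N (contact force between index_pin and anything else above 12 N).
It fails at once if the specimen card or the paper packet is touched (contact force between any of specimen_card, paper_packet and anything else above 1.5 N).
It fails at once if a loose thing on the table is moved more than 20 mm (distance of any of brass_weight, tape_roll, glue_bottle, brush, spatula, clip_box, pencil_cup from where it was at the start of the episode above 0.02 m).
It also fails if it takes over 51 s, if anything falls off the work surface, if the arm or the gripper's body presses on something with over 40 N, if the wrist force passes 120 N, or if a joint passes its speed limit or range.

ROBOT

A 7-joint arm with a two-finger parallel gripper is mounted at the origin on the work surface. World frame = base frame: x ahead of the robot, y to its left, z up, the work surface at z = 0. Lengths are in m, angles in degrees, forces in N, time in s.
With the tool pointing down it reaches from about 0.4 to 0.85 m from the base axis. Payload 10.4 kg.
Tool frame: the origin (TCP) lies on the centre line of the jaws, within the pads' length; the fingertips stand manip.tcp_to_tips ahead of it and the grasp point (between the pads) lies 2 mm behind it (manip.tcp_to_tips is the distance from the TCP to the fingertips, in m); z points along the fingers, y is the line along which they close (so a half turn about z gives the same grasp; the last joint's range is limited). The gripper opens to 87 mm and grips with 3 to 60 N. Pads are 19 mm wide; open, the fingers measure 117 mm over their backs; the gripper's body (75 mm by 190 mm) begins 51 mm behind the grasp point.
Start: joints at [70.554, 19.034, -3.707, 83.658, 1.238, 77.344, -5.071], TCP at [0.195, -0.594, 0.24] pointing down, gripper open.
Joint ranges: [-148.97, 148.97], [-28.65, 121.19], [-84.17, 76.75], [9.2, 138.47], [-72.65, 252.65], [3.7, 117.97], [-149.18, 149.18]. Speed limits (degrees/s): [127.2, 127.2, 159.86, 159.86, 180, 180, 180].

INTERFACE

Orientations are given as a 3x3 rotation matrix whose columns are the frame's x, y, z axes.
In Python, from bench import manip, viewer gives the robot as it stands. The module is installed in compiled form; this text tells all that it offers.
- The arm moves only by the tool arm_command, never from a script. Its argument "series" is a list of rows, each a list of 3 entries, a list of its own where there are three numbers: the turn, a rotation vector about the tool's x, y, z in units of 8 degrees (1.0 is 8 degrees), then the shift along the tool's x, y, z in units of 25 mm (1.0 is 25 mm), then the closure, from 0 (fully open) to 1 (shut). In form: [[[rx, ry, rz], [tx, ty, tz], hand], ...]. A call has 1 to 10 rows; each row is the pose to reach, as a shift and turn from the pose commanded when the call began, along the tool's axes at that moment; what a row does not reach only later rows make up. A row lasts 1/8 s, in which the tool goes at most 62.5 mm and 10.7 degrees, less where a joint would pass 70% of its speed; a pose out of reach is approached as far as the arm can. A call with a gripper value outside its range is refused whole. The fingers move at their own pace and stop on an object; "squeeze" is the grip in N (left out, the last holds). Time passes only in rows, so rows that repeat a pose let the fingers close. It gives the time, the measured TCP pose, the force, the opening and the grip force at its end, in the units of the state.
- manip.read_state(): the state, without advancing time (a new reading comes with each control period).
- viewer.get_image(name): name is "scene" or "side" or "wrist"; returns the picture (420x560x3 uint8, red, green, blue); there is no depth.
- viewer.camera_model(name): a dict with "camera_matrix" (3x3 intrinsics, pixels), "R" (3x3) and "t" (3): a world point X has camera coordinates R X + t. Camera axes: x right, y down, z forward; pixel columns grow to the right and rows downward; lengths in m; the calibration is good to about 2 mm. A picture is of the moment at which its call begins: read the wrist's pose just before it. camera_model takes no time and is no camera call; for the wrist camera it gives the pose at the moment of the call.
- manip.sign_off(): hands the job in; it is judged then, once.
The state is a dict: "clock": time; "joint_positions": joint angles; "dq": joint speeds; "effort": joint torques, N m; "tool_pos": TCP position; "tool_rot": TCP orientation; "contact_force": force on the tool from outside, world axes, zero at the start; "torque": the same for the moment, N m; "opening": finger opening in m; "grasp_force": force on a finger pad.
Only numpy, scipy, OpenCV 4.12 (cv2) and the standard library are available. Lean on these libraries where they do the work, as an engineer would, in place of code of your own. Each camera call takes 0.05 s, during which the arm holds its last target. There are 200 camera calls.

## Working session

There is one attempt and no reset: what is moved stays moved. The work goes in short steps, Python scripts to look and compute and a tool call to move; the robot and the scene stay as the last step left them, time stands still between calls to the robot, and variables do not carry over. Pictures are saved under pics/ and viewed, at most 10 in all, crops included, and the job is handed in when it is done.

Besides the shell and the picture viewer there is one more tool, called after "Emit:" as name([rows], argument=value, ...), one row to a line, values as JSON. arm_command: Moves the arm, as the interface text tells. Its arguments: {"type":"object","properties":{"series":{"type":"array"},"squeeze":{"type":"number"}},"required":["series"]}

```bash
mkdir -p pics
python3 - <<'E'
from bench import manip, viewer
import cv2, numpy as np
s=manip.read_state(); print(s, manip.tcp_to_tips)
for n in ("scene","side"):
    im=viewer.get_image(n); cv2.imwrite(f"pics/{n}0.png",im[:,:,::-1])
    m=viewer.camera_model(n); print(n,m)
E
```

```text
{'clock': 0.0, 'joint_positions': array([70.55251404, 19.07165031, -3.70712981, 83.70618574,  1.2405615 ,
       77.34442606, -5.07127556]), 'dq': array([ 0.03146175, -0.03416384, -0.06060809,  0.00851862,  0.02056602,
        0.0779524 ,  0.0204463 ]), 'effort': array([-9.92668902e-05, -6.23258042e+01,  2.45843350e-02, -3.89898455e+01,
       -6.12694491e-02,  3.97063955e-02,  9.97323423e-05]), 'tool_pos': array([ 0.19458214, -0.59354819,  0.23875599]), 'tool_rot': array([[ 9.50222717e-01,  3.11570981e-01, -5.58283444e-04],
       [ 3.11571459e-01, -9.50221802e-01,  1.32425362e-03],
       [-1.17894102e-04, -1.43228106e-03, -9.99998967e-01]]), 'contact_force': array([-0.75171657,  0.78391664,  0.04438999]), 'torque': array([ 0.04557264, -0.03322054, -0.03752991]), 'grasp_force': 0.0, 'opening': 0.0869681449573819} 0.017
scene {'camera_matrix': array([[533.86148622,   0.        , 281.76228968],
       [  0.        , 533.86148622, 197.57934028],
       [  0.        ,   0.        ,   1.        ]]), 'R': array([[-0.10482219,  0.9943822 ,  0.01470852],
       [ 0.62024469,  0.07692945, -0.78062692],
       [-0.77737304, -0.07270414, -0.62482419]]), 't': array([ 0.06107296, -0.23788659,  1.83452123])}
side {'camera_matrix': array([[495.26862619,   0.        , 276.47160944],
       [  0.        , 495.26862619, 210.38789181],
       [  0.        ,   0.        ,   1.        ]]), 'R': array([[-0.71832177, -0.69542649, -0.01989572],
       [-0.3674944 ,  0.40356519, -0.83790394],
       [ 0.59072981, -0.59457307, -0.545455  ]]), 't': array([0.36997553, 0.26428663, 1.02743504])}
```

View pics/scene0.png

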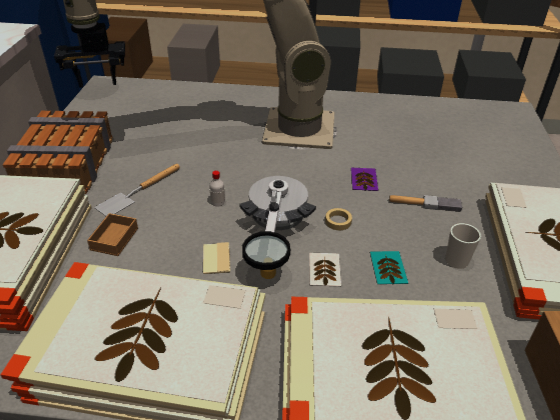

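View pics/side0.png

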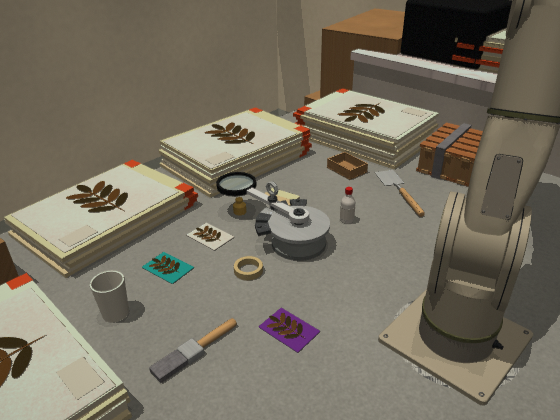

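The scene view shows the pivot at about (278,185), ring near (273,207), lens at (267,250) and the sprig card at (325,268). The card is on the +y side and the packet at (216,258) is on the other side. In the side view the pivot is at (299,214), the ring at (271,188), the lens at (237,184) and the card at (210,236).

```bash
cat > h.py <<'E'
import numpy as np, cv2
from bench import manip, viewer
def ray(m,p):
    d=m["R"].T@np.linalg.solve(m["camera_matrix"],[p[0],p[1],1.]); return -m["R"].T@m["t"],d
def plane(m,p,z):
    o,d=ray(m,p); return o+d*(z-o[2])/d[2]
def tri(*mp):
    A=np.zeros((3,3));b=np.zeros(3);L=[]
    for m,p in mp:
        o,d=ray(m,p);d=d/np.linalg.norm(d);P=np.eye(3)-np.outer(d,d);A+=P;b+=P@o
    X=np.linalg.solve(A,b); return X
def proj(m,X):
    c=m["camera_matrix"]@(m["R"]@X+m["t"]); return c[:2]/c[2]
E
python3 - <<'E'
from h import *
S=viewer.camera_model("scene");D=viewer.camera_model("side")
for n,a,b in (("pivot",(278,185),(299,213)),("ring",(273.5,207),(271,188)),("lens",(267,250),(237,184))):
    print(n,tri((S,a),(D,b)).round(4))
for n,a,b,z in (("card",(325,269),(210,236),.004),("pivot.104",(278,185),(299,213),.104),("lens",(267,250),(237,184),.09)):
    print(n,plane(S,a,z).round(4),plane(D,b,z).round(4))
a=cv2.imread("pics/scene0.png")[165:285,200:350];b=cv2.imread("pics/side0.png")[160:280,190:340]
cv2.imwrite("pics/crop0.png",cv2.resize(np.hstack([a,b]),None,fx=2.66,fy=2.66,interpolation=cv2.INTER_CUBIC))
E
```

```text
pivot [ 0.4553 -0.0243  0.0968]
ring [ 0.5671 -0.0288  0.1188]
lens [ 0.6933 -0.0248  0.0881]
card [0.6575 0.1147 0.004 ] [0.6511 0.118  0.004 ]
pivot.104 [ 0.4638 -0.0241  0.104 ] [ 0.4478 -0.0149  0.104 ]
lens [ 0.6959 -0.0238  0.09  ] [ 0.6909 -0.0237  0.09  ]
```

View pics/crop0.png

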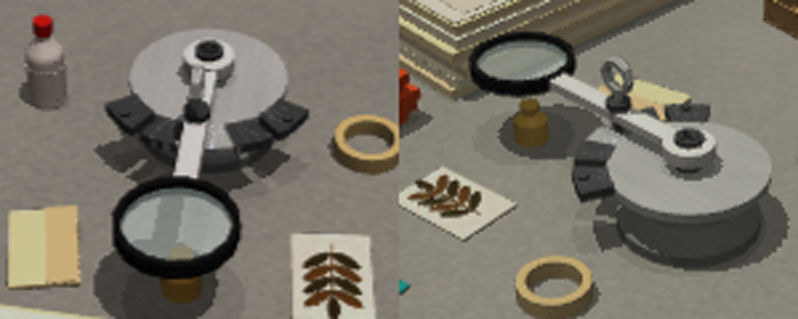

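The crop shows the pivot cap at scene (278.6,183.8) and side (299.4,211.9). The ring is nearly edge-on in the scene view at about (276.3,196), and open in the side view at (272.7,187.8). The lens is at scene (266.5,250) and side (236.6,183.3).

Run:
```python
from h import *
S=viewer.camera_model("scene");D=viewer.camera_model("side")
for n,a,b in (("pivot",(278.6,183.8),(299.4,211.9)),("ring",(276.3,196),(272.7,187.8)),("lens",(266.5,250),(236.6,183.3))):
    X=tri((S,a),(D,b)); print(n,X.round(4),proj(S,X)-a,proj(D,X)-b)
p=tri((S,(278.6,183.8)),(D,(299.4,211.9)));l=tri((S,(266.5,250)),(D,(236.6,183.3)))
v=(l-p)[:2];print(np.linalg.norm(v),np.degrees(np.arctan2(v[1],v[0])), p[:2]+95*v/240)
s=manip.read_state();u=v/np.linalg.norm(v);print(proj(D,np.r_[p[:2]+u*.095,.132]),proj(S,np.r_[p[:2]+u*.095,.132]))
```

```text
pivot [ 0.454  -0.0234  0.1005] [0.02945423 0.02802245] [ 0.03276816 -0.027398  ]
ring [ 0.547  -0.0207  0.1344] [-0.52402102 -0.48675182] [-0.52882659  0.43199929]
lens [ 0.6952 -0.0255  0.0896] [-0.16338046 -0.1355818 ] [-0.14080202  0.10197814]
0.2412383822687894 -0.4885022559473887 [ 0.54946325 -0.02424644]
[272.59436125 188.25078607] [274.26511683 196.65541359]
```

Emit:
arm_command([
  [[0, 0, 0.1], [0.6, -0.5, 0], 0],
  [[0, 0, 0.2], [1.6, -1.3, 0], 0],
  [[0, 0, 0.4], [2.8, -2.3, 0], 0],
  [[0, 0, 0.6], [4, -3.3, 0], 0],
  [[0, 0, 0.8], [5.2, -4.3, 0], 0],
  [[0, 0, 1], [6.4, -5.3, 0], 0],
  [[0, 0, 1.1], [7.6, -6.3, 0], 0],
  [[0, 0, 1.2], [8.8, -7.3, 0], 0],
  [[0, 0, 1.2], [9.8, -8.2, 0], 0],
  [[0, 0, 1.2], [10.3, -8.6, 0], 0],
])

```text
clock: 1.35
tool_pos: [0.3732, -0.3079, 0.2395]
tool_rot: [[0.989, 0.151, -0.0], [0.151, -0.989, 0.0], [-0.0, -0.0, -1.0]]
contact_force: [-0.4, -1.3, 0.3]
opening: 0.087
grasp_force: 0.0
```

Run:
```python
from h import *
s=manip.read_state();R=s["tool_rot"];print(s["clock"],s["tool_pos"],R)
for T in ((0.549,-0.0235,.225),):
    print(R.T@(np.array(T)-s["tool_pos"])/.025, np.degrees(np.arctan2(R[1,0],R[0,0])))
```

```text
1.35 [ 0.37317666 -0.30787961  0.23947146] [[ 9.88557410e-01  1.50845085e-01 -9.06820995e-05]
 [ 1.50845093e-01 -9.88557409e-01  8.61510922e-05]
 [-7.66489925e-05 -9.88442502e-05 -9.99999992e-01]]
[  8.66839372 -10.18408195   0.57920069] 8.675904110959006
```

Emit:
arm_command([
  [[0, 0, 0.1], [0.5, -0.6, 0], 0],
  [[0, 0, 0.2], [1.3, -1.5, 0], 0],
  [[0, 0, 0.4], [2.3, -2.7, 0], 0],
  [[0, 0, 0.6], [3.3, -3.9, 0], 0],
  [[0, 0, 0.8], [4.4, -5.2, 0], 0],
  [[0, 0, 1], [5.5, -6.5, 0], 0],
  [[0, 0, 1.1], [6.6, -7.8, 0], 0],
  [[0, 0, 1.15], [7.7, -9.1, 0], 0],
  [[0, 0, 1.15], [8.4, -9.9, 0], 0],
  [[0, 0, 1.15], [8.7, -10.2, 0], 0],
])

```text
clock: 2.6
tool_pos: [0.5501, -0.0243, 0.2392]
tool_rot: [[1.0, -0.01, -0.0], [-0.01, -1.0, 0.0], [-0.0, -0.0, -1.0]]
contact_force: [0.4, -0.2, -0.7]
opening: 0.0868
grasp_force: 0.0
```

Run:
```python
from h import *
s=manip.read_state();print(s["tool_pos"],s["tool_rot"][:,0])
W=viewer.camera_model("wrist");im=viewer.get_image("wrist");cv2.imwrite("pics/w0.png",im[:,:,::-1]);print(W)
for z in (.132,.15): print(proj(W,np.array([.549,-.0235,z])))
```

```text
[ 0.55008289 -0.02429283  0.23915478] [ 9.99947034e-01 -1.02801889e-02 -4.97484543e-04]
{'camera_matrix': array([[323.36953451,   0.        , 284.97433253],
       [  0.        , 323.36953451, 212.09908457],
       [  0.        ,   0.        ,   1.        ]]), 'R': array([[-9.65580247e-03, -9.99953180e-01, -6.34533950e-04],
       [-9.64849587e-01,  9.15016929e-03,  2.62643386e-01],
       [-2.62625283e-01,  3.14826247e-03, -9.64892766e-01]]), 't': array([-0.01880533,  0.49810795,  0.53470673])}
[284.12471938 215.61371868]
[284.04963503 222.08374111]
```

View pics/w0.png

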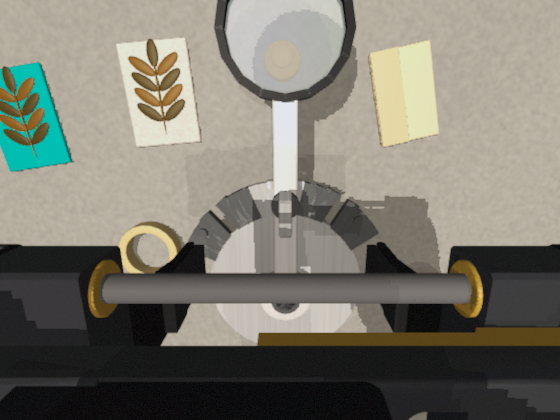

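The wrist view shows the ring edge-on at about (285,200–235), with the arm along column 285, so the tool is lined up with it. The index blocks on the sprig side are at about (240,208) and (212,235), so I'll zoom in there for the notch.

Run:
```python
import cv2
im=cv2.imread("pics/w0.png")[165:265,180:310];cv2.imwrite("pics/w0c.png",cv2.resize(im,None,fx=6,fy=6,interpolation=cv2.INTER_CUBIC))
```

```text
(no output)
```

View pics/w0c.png

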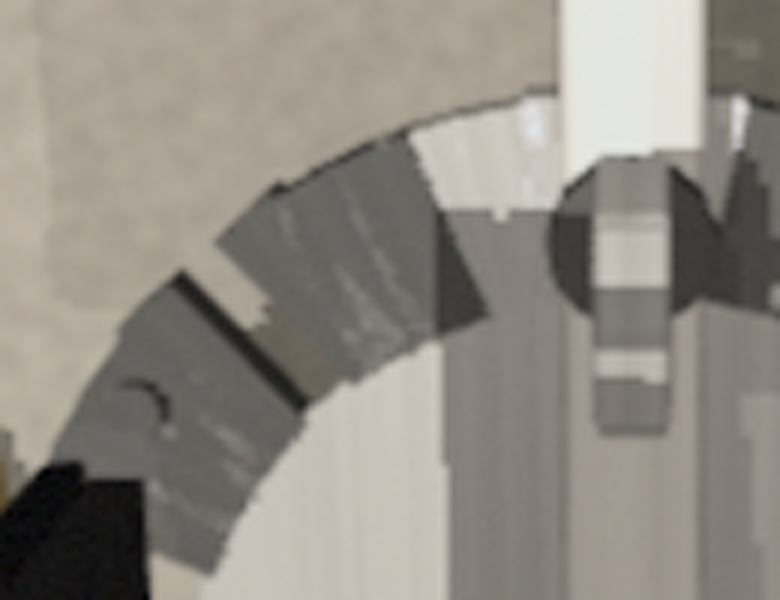

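The crop shows the gap between the sprig-side blocks, with its middle running from crop (201,260) to (325,398). The ring is centred at crop column 632.

Run:
```python
from h import *
W=viewer.camera_model("wrist");S=viewer.camera_model("side")
f=lambda u,v:(180+u/6,165+v/6)
piv=np.array([.454,-.0237])
for nm,q in (("mid",[(201,260),(263,329),(325,398)]),("nearwall",[(218,245),(345,385)]),("farwall",[(185,275),(305,410)])):
  for p in q:
    X=plane(W,f(*p),.07);d=X[:2]-piv;print(nm,X.round(4),np.linalg.norm(d).round(4),np.arctan2(d[1],d[0]).round(3))
print("ring",plane(W,f(632,200),.14), plane(W,f(632,235),.145))
print("pivot",plane(W,(286,300),.104),"armfar",plane(W,(285.5,105),.096), "ring tri",tri((W,f(632,295)),(S,(272.7,187.8))))
```

```text
mid [0.5399 0.0483 0.07  ] 0.1121 0.697
mid [0.5278 0.0386 0.07  ] 0.0965 0.701
mid [0.5154 0.0287 0.07  ] 0.0807 0.707
nearwall [0.5425 0.0452 0.07  ] 0.1122 0.662
nearwall [0.5177 0.0252 0.07  ] 0.0803 0.655
farwall [0.5374 0.0511 0.07  ] 0.112 0.732
farwall [0.5132 0.0322 0.07  ] 0.0815 0.757
ring [ 0.56544102 -0.0242882   0.14      ] [ 0.56200698 -0.02425472  0.145     ]
pivot [ 0.45595041 -0.02391985  0.104     ] armfar [ 0.63672982 -0.0251094   0.096     ] ring tri [ 0.55008461 -0.02473215  0.13251478]
```

Emit:
arm_command([
  [[0, 0, 0], [0, 0, 0.4], 0.3],
  [[0, 0, 0], [0, 0, 1], 0.6],
  [[0, 0, 0], [0, 0, 1.6], 0.65],
  [[0, 0, 0], [0, 0, 2.2], 0.65],
  [[0, 0, 0], [0, 0, 2.8], 0.65],
  [[0, 0, 0], [0, 0, 3.4], 0.65],
  [[0, 0, 0], [0, 0, 3.9], 0.65],
  [[0, 0, 0], [0, 0, 4.2], 0.65],
  [[0, 0, 0], [0, 0, 4.2], 0.65],
], squeeze=4)

```text
clock: 3.78
tool_pos: [0.5494, -0.0249, 0.1341]
tool_rot: [[1.0, -0.011, -0.001], [-0.011, -1.0, 0.0], [-0.001, -0.0, -1.0]]
contact_force: [-0.1, -0.1, 0.9]
opening: 0.0303
grasp_force: 0.0
```

Run:
```python
from h import *
s=manip.read_state();print(s["tool_pos"],s["opening"],s["contact_force"],s["torque"])
im=viewer.get_image("wrist");cv2.imwrite("pics/w1.png",im[150:400,130:440,::-1])
```

```text
[ 0.54943834 -0.02486205  0.13410006] 0.03031028362379645 [-0.0594766  -0.12377815  0.93408193] [0.06295902 0.04848959 0.02971547]
```

View pics/w1.png

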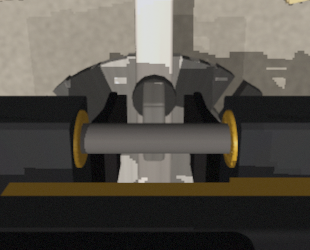

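The ring (crop column 153) sits midway between the fingers (inner edges about 118 and 190). I'll close gently.

Emit:
arm_command([
  [[0, 0, 0], [0, 0, 0], 0.8],
  [[0, 0, 0], [0, 0, 0], 0.86],
  [[0, 0, 0], [0, 0, 0], 0.92],
  [[0, 0, 0], [0, 0, 0], 1],
  [[0, 0, 0], [0, 0, 0], 1],
  [[0, 0, 0], [0, 0, 0], 1],
], squeeze=4)

```text
clock: 4.58
tool_pos: [0.5497, -0.0248, 0.1348]
tool_rot: [[1.0, -0.011, 0.0], [-0.011, -1.0, -0.0], [0.0, 0.0, -1.0]]
contact_force: [-0.2, 1.3, 3.3]
opening: 0.0098
grasp_force: 4.0
```

Emit:
arm_command([
  [[0, 0, 0], [0, 0, 0], 1],
  [[0, 0, 0], [0, 0, 0], 1],
  [[0, 0, 0], [0, 0, 0], 1],
], squeeze=25)

```text
clock: 4.95
tool_pos: [0.5498, -0.0248, 0.1347]
tool_rot: [[1.0, -0.011, 0.0], [-0.011, -1.0, -0.0], [0.0, 0.0, -1.0]]
contact_force: [0.7, 1.7, 3.9]
opening: 0.0091
grasp_force: 25.0
```

Emit:
arm_command([
  [[0, 0, 0], [0, 0, -0.1], 1],
  [[0, 0, 0], [0, 0, -0.2], 1],
  [[0, 0, 0], [0, 0, -0.3], 1],
  [[0, 0, 0], [0, 0, -0.4], 1],
  [[0, 0, 0], [0, 0, -0.42], 1],
  [[0, 0, 0], [0, 0, -0.42], 1],
])

```text
clock: 5.7
tool_pos: [0.5497, -0.0249, 0.1445]
tool_rot: [[1.0, -0.011, 0.0], [-0.011, -1.0, 0.0], [0.0, -0.0, -1.0]]
contact_force: [4.9, 1.9, -6.8]
opening: 0.0095
grasp_force: 25.0
```

Emit:
arm_command([
  [[0, 0, 0], [0, 0, -0.04], 1],
  [[0, 0, 0], [0, 0, -0.04], 1],
  [[0, 0, -0.05], [0, -0.03, -0.04], 1],
  [[0, 0, -0.1], [0, -0.05, -0.04], 1],
  [[0, 0, -0.15], [0, -0.08, -0.04], 1],
  [[0, 0, -0.15], [0, -0.08, -0.04], 1],
])

```text
clock: 6.45
tool_pos: [0.5497, -0.0233, 0.1454]
tool_rot: [[1.0, 0.009, -0.0], [0.009, -1.0, -0.0], [-0.0, 0.0, -1.0]]
contact_force: [5.0, 1.1, -7.6]
opening: 0.0095
grasp_force: 25.0
```

Emit:
arm_command([
  [[0, 0, -0.12], [0.01, -0.07, 0], 1],
  [[0, 0, -0.25], [0.02, -0.13, 0], 1],
  [[0, 0, -0.5], [0.01, -0.27, 0], 1],
  [[0, 0, -0.75], [0, -0.4, 0], 1],
  [[0, 0, -1], [-0.02, -0.53, 0], 1],
  [[0, 0, -1.25], [-0.04, -0.66, 0], 1],
  [[0, 0, -1.5], [-0.06, -0.79, 0], 1],
  [[0, 0, -1.75], [-0.09, -0.92, 0], 1],
  [[0, 0, -2], [-0.13, -1.05, 0], 1],
  [[0, 0, -2], [-0.13, -1.05, 0], 1],
])

```text
clock: 7.7
tool_pos: [0.5457, 0.0038, 0.1459]
tool_rot: [[0.958, 0.286, -0.001], [0.286, -0.958, 0.0], [-0.001, -0.0, -1.0]]
contact_force: [-1.5, 0.7, -7.9]
opening: 0.0094
grasp_force: 25.0
```

Emit:
arm_command([
  [[0, 0, -0.12], [0, -0.07, 0], 1],
  [[0, 0, -0.25], [0, -0.13, 0], 1],
  [[0, 0, -0.5], [-0.01, -0.27, 0], 1],
  [[0, 0, -0.75], [-0.02, -0.4, 0], 1],
  [[0, 0, -1], [-0.04, -0.53, 0], 1],
  [[0, 0, -1.25], [-0.06, -0.66, 0], 1],
  [[0, 0, -1.5], [-0.08, -0.79, 0], 1],
  [[0, 0, -1.75], [-0.11, -0.92, 0], 1],
  [[0, 0, -2], [-0.15, -1.05, 0], 1],
  [[0, 0, -2.1], [-0.16, -1.1, 0], 1],
])

```text
clock: 8.95
tool_pos: [0.5341, 0.0286, 0.146]
tool_rot: [[0.835, 0.551, -0.0], [0.551, -0.835, -0.0], [-0.001, 0.0, -1.0]]
contact_force: [-3.9, -4.2, -6.5]
opening: 0.0092
grasp_force: 25.0
```

Run:
```python
from h import *
s=manip.read_state();p=s["tool_pos"];R=s["tool_rot"];d=p[:2]-[.4545,-.0238]
print(p,np.hypot(*d),np.degrees(np.arctan2(d[1],d[0])),np.degrees(np.arctan2(R[1,0],R[0,0])),R.T@s["contact_force"])
im=viewer.get_image("wrist");cv2.imwrite("pics/w2.png",cv2.resize(im[160:340,180:400,::-1],None,fx=3,fy=3,interpolation=cv2.INTER_CUBIC))
```

```text
[0.53414976 0.02855575 0.14598836] 0.09531636242798121 33.3179057269118 33.43118306366576 [-5.54710053  1.41314551  6.53794727]
```

View pics/w2.png

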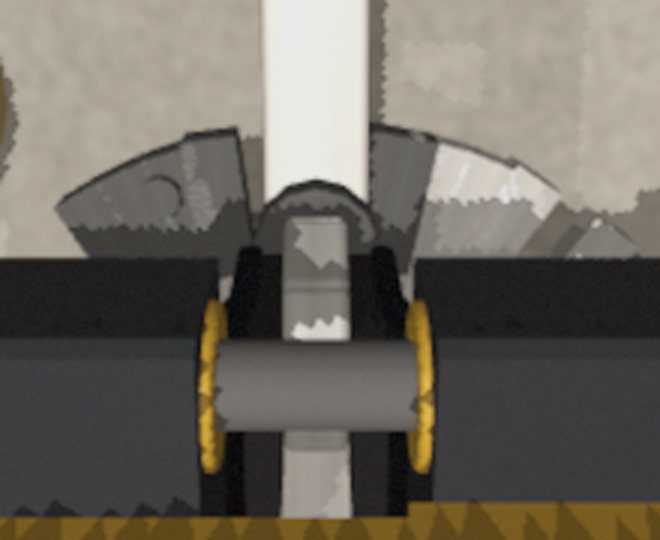

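The view shows the far block's notch wall from crop (242,130) to (250,240), with the ring at column 317. I'll turn that wall into an angle.

Run:
```python
from h import *
W=viewer.camera_model("wrist");piv=np.array([.4547,-.0238])
for p in ((240,130),(245,185),(250,235)):
    X=plane(W,(180+p[0]/3,160+p[1]/3),.07);d=X[:2]-piv;r=np.hypot(*d);a=np.arctan2(d[1],d[0])
    print(r,np.degrees(a), "notch mid", np.degrees(a-np.arcsin(.00525/r)))
```

```text
0.11354800351841736 42.59751915715483 notch mid 39.947449490045166
0.10005919194633435 43.30301540569821 notch mid 40.295385364721284
0.08742524131299689 44.089919883630536 notch mid 40.647162134961455
```

Emit:
arm_command([
  [[0, 0, -0.1], [-0.01, -0.07, 0], 1],
  [[0, 0, -0.27], [-0.02, -0.15, 0], 1],
  [[0, 0, -0.27], [-0.02, -0.15, 0.05], 1],
  [[0, 0, -0.27], [-0.02, -0.15, 0.1], 1],
  [[0, 0, -0.27], [-0.02, -0.15, 0.12], 1],
  [[0, 0, -0.27], [-0.02, -0.15, 0.12], 1],
])

```text
clock: 9.75
tool_pos: [0.532, 0.0316, 0.143]
tool_rot: [[0.814, 0.581, 0.0], [0.581, -0.814, 0.0], [0.0, -0.0, -1.0]]
contact_force: [-2.6, -1.1, -7.3]
opening: 0.0095
grasp_force: 25.0
```

Emit:
arm_command([
  [[0, 0, 0], [0, 0, 0], 0.84],
  [[0, 0, 0], [0, 0, 0], 0.84],
  [[0, 0, 0], [0, 0, 0], 0.84],
  [[0, 0, 0], [0, 0, 0], 0.84],
], squeeze=5)

```text
clock: 10.25
tool_pos: [0.5323, 0.0315, 0.1433]
tool_rot: [[0.814, 0.581, 0.001], [0.581, -0.814, 0.0], [0.001, 0.0, -1.0]]
contact_force: [-0.2, -0.4, 0.6]
opening: 0.0138
grasp_force: 0.0
```

```bash
cat >> h.py <<'E'
def rep(tag):
    s=manip.read_state();p=s["tool_pos"];R=s["tool_rot"];d=p[:2]-[.4545,-.0238]
    print(s["clock"],p.round(4),np.degrees(np.arctan2(d[1],d[0])).round(2),np.degrees(np.arctan2(R[1,0],R[0,0])).round(2),"F tool",(R.T@s["contact_force"]).round(1),s["opening"])
    im=viewer.get_image("wrist")[:,:,::-1];cv2.imwrite(f"pics/{tag}.png",im);return im
E
python3 -c "
from h import *
rep('w3')"
```

```text
10.25 [0.5323 0.0315 0.1433] 35.41 35.51 F tool [-0.4  0.2 -0.6] 0.013835212933091987
```

Emit:
arm_command([
  [[0, 0, 0], [0, 0, 0.1], 0.84],
  [[0, 0, 0], [0, 0, 0.2], 0.84],
  [[0, 0, -0.06], [0, -0.03, 0.2], 0.84],
  [[0, 0, -0.12], [0, -0.06, 0.2], 0.84],
  [[0, 0, -0.18], [0, -0.09, 0.2], 0.84],
  [[0, 0, -0.24], [0, -0.12, 0.2], 0.84],
  [[0, 0, -0.3], [0, -0.15, 0.2], 0.84],
])

```text
clock: 11.18
tool_pos: [0.5302, 0.0338, 0.1382]
tool_rot: [[0.789, 0.614, 0.001], [0.614, -0.789, -0.001], [0.0, 0.001, -1.0]]
contact_force: [2.7, -3.0, -0.6]
opening: 0.0141
grasp_force: 2.2
```

```bash
python3 -c "
from h import *
rep('w4')"
```

```text
11.175 [0.5302 0.0338 0.1382] 37.25 37.9 F tool [0.3 4.  0.6] 0.01409851211591934
```

Emit:
arm_command([
  [[0, 0, -0.04], [0, -0.02, 0], 0.84],
  [[0, 0, -0.08], [0, -0.04, 0], 0.84],
  [[0, 0, -0.12], [0, -0.06, 0], 0.84],
  [[0, 0, -0.16], [0, -0.08, 0], 0.84],
  [[0, 0, -0.2], [0, -0.1, 0], 0.84],
  [[0, 0, -0.24], [-0.01, -0.12, 0], 0.84],
])

```text
clock: 11.98
tool_pos: [0.5277, 0.0368, 0.1381]
tool_rot: [[0.768, 0.641, -0.0], [0.641, -0.768, 0.0], [-0.0, -0.0, -1.0]]
contact_force: [0.1, -0.4, 0.1]
opening: 0.0139
grasp_force: 0.0
```

```bash
python3 -c "
from h import *
rep('w5')"
```

```text
11.975 [0.5277 0.0368 0.1381] 39.64 39.86 F tool [-0.2  0.4 -0.1] 0.013853773204198623
```

The side force dropped to zero, so the pin may have snapped in. I'll check the ring height.

Run:
```python
from h import *
a=[cv2.resize(cv2.imread(f"pics/{n}.png")[170:340,200:370],(260,260),interpolation=cv2.INTER_CUBIC) for n in("w3","w4","w5")]
d=cv2.cvtColor(viewer.get_image("side"),cv2.COLOR_RGB2BGR)[140:240,200:340]; d=cv2.resize(d,(455,325),interpolation=cv2.INTER_CUBIC)
d=cv2.copyMakeBorder(d,0,0,0,780-455,cv2.BORDER_CONSTANT)
cv2.imwrite("pics/m5.png",np.vstack([np.hstack(a),d]))
```

```text
(no output)
```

View pics/m5.png

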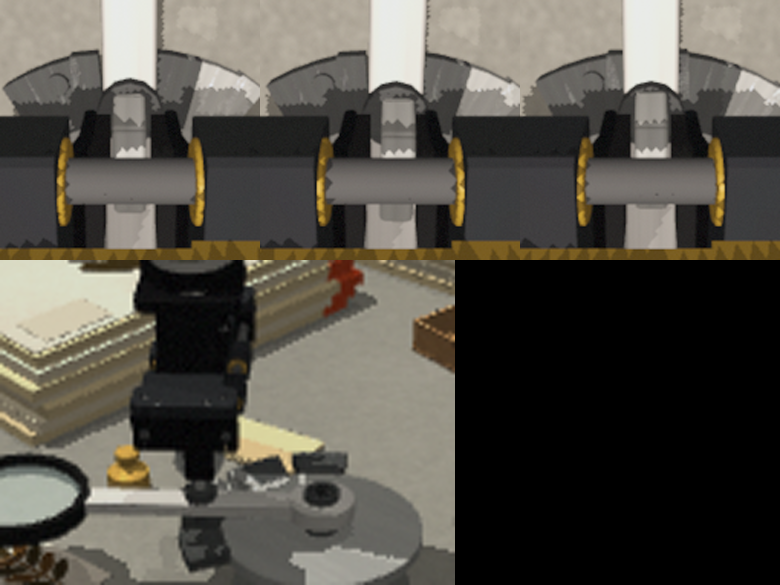

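In w5 the ring is narrower (so lower) than in w4 and centred between loose fingers, so it has dropped into the notch. I'll open, lift off and verify.

Emit:
arm_command([
  [[0, 0, 0], [0, 0, 0], 0.7],
  [[0, 0, 0], [0, 0, 0], 0.6],
  [[0, 0, 0], [0, 0, 0], 0.6],
  [[0, 0, 0], [0, 0, -0.5], 0.6],
  [[0, 0, 0], [0, 0, -1.2], 0.6],
  [[0, 0, 0], [0, 0, -2], 0.6],
  [[0, 0, 0], [0, 0, -2.8], 0.6],
  [[0, 0, 0], [0, 0, -3.6], 0.6],
  [[0, 0, 0], [0, 0, -4.2], 0.6],
  [[0, 0, 0], [0, 0, -4.2], 0.6],
])

```text
clock: 13.32
tool_pos: [0.5284, 0.0368, 0.2445]
tool_rot: [[0.768, 0.641, 0.002], [0.641, -0.768, -0.0], [0.002, 0.002, -1.0]]
contact_force: [-0.4, 0.3, -0.8]
opening: 0.0344
grasp_force: 0.0
```

Run:
```python
from h import *
im=rep('w6');W=viewer.camera_model("wrist");print(proj(W,np.array([.454+.095*np.cos(.70),-.0238+.095*np.sin(.70),.1505])))
d=viewer.get_image("side")[:,:,::-1];cv2.imwrite("pics/side6.png",d)
a=cv2.resize(im[165:265,220:350],(520,400),interpolation=cv2.INTER_CUBIC)
b=cv2.resize(d[170:220,230:265],(280,400),interpolation=cv2.INTER_CUBIC)
cv2.imwrite("pics/m6.png",np.hstack([a,b]))
D=viewer.camera_model("side")
for r in(0,.0075): print(proj(D,np.array([.454+.095*np.cos(.70),-.0238+.095*np.sin(.70),.132+r])))
```

```text
13.325 [0.5284 0.0368 0.2445] 39.37 39.83 F tool [-0.1 -0.5  0.8] 0.0343871099518176
[283.81486098 220.35369681]
[261.75598875 200.52970313]
[261.64786019 197.98762636]
```

View pics/m6.png

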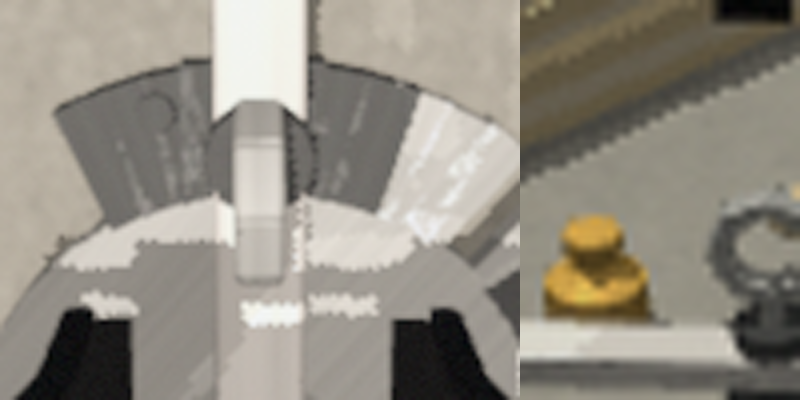

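The side view puts the ring centre at row 200.6, directly above its collar. Home predicts row 200.5 and resting on the flat predicts 198.0, so the pin is fully home. The wrist view shows the arm over the notch between the two blocks.

```bash
python3 -c "
from bench import manip
print(manip.sign_off())"
```

```text
the job is handed in; nothing more can be done
None
```

The job is handed in (no verdict returned): the magnifier arm is in the side notch on the sprig card's side at about 0.70 rad with its pin home, the lens is an estimated 25 mm from the card's middle, and the gripper is clear.

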